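# Shut the marked misting valve

### The arm

A 7-joint arm with a two-finger parallel gripper is mounted at the origin on the work surface. World frame = base frame: x ahead of the robot, y to its left, z up, the work surface at z = 0. Lengths are in m, angles in degrees, forces in N, time in s.
With the tool pointing down it reaches from about 0.425 to 0.825 m from the base axis. Payload 3.6 kg.
Tool frame: the origin (TCP) lies at the very end of the fingers, on their centre line; the grasp point (between the pads) lies 19 mm behind it (env.grip_point_offset is the distance from the TCP to the grasp point, in m); z points along the fingers, y is the line along which they close (so a half turn about z gives the same grasp; the last joint's range is limited). The gripper opens to 85 mm and grips with 20 to 120 N. Pads are 22 mm wide; open, the fingers measure 114 mm over their backs; the gripper's body (76 mm by 85 mm) begins 54 mm behind the grasp point. The pads swing forward as they close: fully open they stand 13 mm farther back than shut.
Start: joints at [-75.487, 35.231, -0.722, 81.555, 0.464, 63.22, -2.315], TCP at [0.179, 0.625, 0.231] pointing down, gripper open.
Joint ranges: [-178.69, 178.69], [-17.37, 117.87], [-77.05, 75.6], [15.02, 138.74], [-78.02, 258.01], [0.78, 113.62], [-162.83, 162.83]. Speed limits (degrees/s): [159.86, 159.86, 180, 180, 180, 180, 180].

### API

Orientations are given as a 3x3 rotation matrix whose columns are the frame's x, y, z axes.
In Python, from bench import env gives the robot as it stands.
- The arm moves only by the tool play_rows, never from a script. Its argument "series" is a list of rows, each an object of numbers: "dx", "dy", "dz": the shift along the tool's x, y, z in cm; "wx", "wy", "wz": the turn, a rotation vector about the tool's x, y, z in rad. A call has 1 to 10 rows; each row is the pose to reach, as a shift and turn from the pose commanded when the call began, along the tool's axes at that moment; what a row does not reach only later rows make up. A row lasts 1/8 s, in which the tool goes at most 62.5 mm and 10.7 degrees, less where a joint would pass 70% of its speed; a pose out of reach is approached as far as the arm can. A call with a gripper value outside its range is refused whole. "hand" is the finger opening in cm, from 0 to 8.54, set as the call begins (left out, the last holds). The fingers move at their own pace and stop on an object; the grip force is fixed at half the most. Time passes only in rows, so rows that repeat a pose let the fingers close. It gives the time, the measured TCP pose, the force, the opening and the grip force at its end, in the units of the state.
- env.sense(): the state, without advancing time (a new reading comes with each control period).
- env.get_image(name): name is "scene" or "top" or "wrist"; returns the picture (480x640x3 uint8, red, green, blue); there is no depth.
- env.get_calibration(name): a dict with "fovy" (degrees; the focal length in pixels is half the picture's height over the tangent of half this angle, whatever the lens; pixels are square), "cx", "cy" (the principal point, pixels), "T" (4x4, takes a point from camera to world coordinates); the wrist camera has in their place "tool_from_camera" (4x4, takes a point from camera to tool coordinates, whose origin is the TCP and whose axes are the flange's). Camera axes: x right, y up, looking along -z (the intrinsics and any distortion apply to the point x, -y, -z); pixel columns grow to the right and rows downward; lengths in m; the calibration is good to about 2 mm. A picture is of the moment at which its call begins: read the wrist's pose just before it. get_calibration takes no time and is no camera call.
- env.finish_job(): hands the job in; it is judged then, once.
Trained networks look in the newest picture that a camera, given by its name, has taken for a name from the list of things; names that differ only in an ending like _2 or _b are one class to them, and where a whole thing is asked for, a point or a joint stands for the part that bears it (a point fixed in the world has none). Each returns a list of dicts, best first, with "p" (0 to 1); they miss things now and then, are a little off and sometimes report something else, mostly with a low value. They report only what shows in the picture. A call takes as long as a camera call.
- env.masks_of(camera, label): "mask" (480x640 bool, what is visible of it) and "uv" ([column, row] in pixels, amid what is visible of it).
The state is a dict: "time_s": time; "qpos": joint angles; "joint_vel": joint speeds; "joint_efforts": joint torques, N m; "position": TCP position; "orientation": TCP orientation; "ft_force": force on the tool from outside, world axes, zero at the start; "torque": the same for the moment, N m; "grip_width": opening from 0.0 (shut) to 1.0 (fully open); "gripper_force": force on a finger pad.
Only numpy, scipy, OpenCV 4.12 (cv2) and the standard library are available. Lean on these libraries where they do the work, as an engineer would, in place of code of your own. Each camera call takes 0.05 s, during which the arm holds its last target. There are 200 camera calls.

### The job

Slide the sheet-metal cover of the misting-valve box right back over the box's deck, pushing it with the fingertips and without lifting it, so that the valve compartment is fully uncovered. Then push the marked valve handle, the one with the round disc at its end, a quarter turn clockwise until it stops crosswise to its pipe. Nothing is to be gripped; leave the plain valve handle and the bottle, punnet and jar alone, and finish clear of everything.

Things in the scene. Friction and masses are not known exactly. Their poses are not given: they have to be found in the camera images.
- box: Grey plastic valve box fixed to the bench, 300 (x) x 304 (y) x 110 mm overall. Origin: centre of its underside; +x points away from the robot (yawed up to 0.5 rad), z up. Near half: open valve compartment; far half: solid deck. Guide rails along both sides (inner faces y = -132 and +132 mm) and the far stop (face at x = 142 mm) rise to 110 mm, the near stop (x -150 to -142 mm) to 106 mm.
- compartment (a point): Centre of the compartment's floor, 6 mm above the bench, at box x = -69.5 mm. The compartment is 129 (x) x 248 (y) mm inside, walls 8 mm thick with tops at 100 mm. Two valves side by side in it, stems at box x = -35 mm, y = -68 and +42 mm; which is the marked one varies. Their pipes run along box x.
- deck (a point): Centre of the deck's top, 100 mm above the bench, level with the walls' tops, so that the cover slides onto it; the deck spans box x -5 to +142 mm.
- cover: Loose aluminium sheet, 140 (x) x 260 (y) x 6 mm, 0.4 to 0.85 kg, on the box between the rails (2 mm play each side), axes as the box's. Origin: centre of its underside, 100 mm above the bench. Starts at box x = -70 to -50 mm, hiding the handles; slides along box x and meets the far stop at x = +72 mm, compartment fully uncovered. A push of 2 to 9 N moves it; only friction holds it.
- cover_rib (a point): Middle of the top edge of the upright rib on the cover, 35 mm above the cover's underside. The rib stands across the cover's middle: 12 mm thick (x), 120 mm long (y), 29 mm tall above the sheet.
- marked_handle (a joint): Angle of the marked black valve lever: 0 = open, lever along its pipe, pointing to box -x from its stem (towards the robot); grows clockwise seen from above; 1.571 = shut, at its stop, lever pointing to box +y. Starts between 0 and 0.25 rad. Stiff: about 0.12 N m, some 2 N at the disc; it stays where it is left.
- marked_stem (a point): Top of the marked lever's hub (26 mm across) on its turning axis, 82 mm above the bench, 18 mm below the cover's underside.
- marked_tip (a point): Top centre of the round disc at the outer end of the marked lever, 60 mm from the stem axis. The disc is 30 mm across, the lever bar 14 mm wide; both are 14 mm thick, 68 to 82 mm above the bench, with free space 19 mm deep below them above the pipe (22 mm across, top 43 mm above the bench).
- plain_handle (a joint): The same for the plain valve lever: a straight black bar without disc, 14 mm wide, 73 mm long from its stem axis. Starts between 0 and 0.25 rad and must stay there.
- plain_tip (a point): Top of the plain lever, 60 mm from its stem axis, 82 mm above the bench.
- bottle: White plastic bottle with black cap, 64 mm across, 170 mm tall, standing beside the box at its left (+y). Origin at the centre of its underside. Bystander.
- punnet: Empty cardboard punnet, 100 x 140 x 50 mm, beside the box at its right (-y). Origin at the centre of its underside. Bystander.
- jar: Small closed amber glass jar with steel lid, 48 mm across, 60 mm tall, at the box's left (+y), nearer the robot than the bottle. Origin at the centre of its underside. Bystander.

How it is judged (in metres and radians):
On the way, in this order (a step that is already met when the one before it is completed fails the run):
1. the cover lies slid back, the compartment uncovered, the marked handle not yet shut (x of cover in the frame of box above 0.045 m and value of joint marked_handle below 0.6 rad), for 0.2 s.
2. the marked handle is pushed shut (x of cover in the frame of box above 0.045 m and value of joint marked_handle above 1.44 rad), for 0.2 s.
At the end, for the whole second after the job is handed in: Cover flat on the box (height within 6 mm), its centre over 45 mm beyond the box's centre; marked handle within 0.13 rad of its shut stop; both at rest; plain handle's end moved under 12 mm; bottle (upright), punnet and jar within 20 mm of where they were (all of step 2 and z of cover in the frame of box between 0.094 and 0.106 m and linear speed of cover below 0.01 m/s and velocity of joint marked_handle below 0.05 rad/s and distance of plain_tip from where it was at the start of the episode below 0.012 m and distance of each of bottle, punnet, jar from where it was at the start of the episode below 0.02 m and angle between bottle's own z axis and vertical below 0.2 rad); the robot touches nothing.
It fails at once if the cover is lifted or tipped off the box (raised over 15 mm or tilted over 0.12 rad) (z of cover in the frame of box above 0.115 m or angle between cover's own z axis and vertical above 0.12 rad).
It fails at once if the plain valve handle is turned (its end moved over 12 mm) (distance of plain_tip from where it was at the start of the episode above 0.012 m).
It fails at once if the bottle, punnet or jar is moved over 20 mm or the bottle tipped (distance of any of bottle, punnet, jar from where it was at the start of the episode above 0.02 m or angle between bottle's own z axis and vertical above 0.2 rad).
It also fails if it takes over 50 s, if anything falls off the work surface, if the arm or the gripper's body presses on something with over 40 N, if the wrist force passes 120 N, or if a joint passes its speed limit or range.

## Working session

There is one attempt and no reset: what is moved stays moved. The work goes in short steps, Python scripts to look and compute and a tool call to move; the robot and the scene stay as the last step left them, time stands still between calls to the robot, and variables do not carry over. Pictures are saved under pics/ and viewed, at most 10 in all, crops included, and the job is handed in when it is done.

Besides the shell and the picture viewer there is one more tool, called in YAML: its name, and indented under it one key for each argument. play_rows: Moves the arm, as the interface text tells. Its arguments: {"type":"object","properties":{"series":{"type":"array","items":{"type":"object","properties":{"dx":{"type":"number"},"dy":{"type":"number"},"dz":{"type":"number"},"wx":{"type":"number"},"wy":{"type":"number"},"wz":{"type":"number"}}}},"hand":{"type":"number"}},"required":["series"]}

```bash
mkdir -p pics
cat > h.py <<'E'
from bench import env
import numpy as np, cv2
def cal(n):
    c=env.get_calibration(n); f=240/np.tan(np.radians(c['fovy'])/2); return c,f
def ray(n,uv):
    c,f=cal(n); T=np.array(c['T']) if 'T' in c else None
    if T is None:
        s=env.sense(); W=np.eye(4); W[:3,:3]=s['orientation']; W[:3,3]=s['position']; T=W@np.array(c['tool_from_camera'])
    d=np.array([(uv[0]-c['cx'])/f,-(uv[1]-c['cy'])/f,-1.]); return T[:3,3],T[:3,:3]@d
def at(n,uv,z):
    o,d=ray(n,uv); return o+d*(z-o[2])/d[2]
def proj(n,P):
    c,f=cal(n); T=np.array(c['T']); p=np.linalg.inv(T)@np.append(P,1); return np.array([c['cx']+f*p[0]/-p[2], c['cy']-f*p[1]/-p[2]])
def save(n,fn):
    im=env.get_image(n); cv2.imwrite('pics/'+fn,cv2.cvtColor(np.asarray(im),cv2.COLOR_RGB2BGR))
E
python3 - <<'E'
from h import *
np.set_printoptions(precision=4,suppress=True)
s=env.sense(); print(s['time_s'],s['position'],s['orientation'],s['grip_width'])
for n in ('top','scene'):
    save(n,n+'0.png'); print(n,env.get_calibration(n))
    for l in ('cover','cover_rib','box','bottle','punnet','jar'):
        for r in env.masks_of(n,l)[:1]:
            m=r['mask'].astype(np.uint8); rr=cv2.minAreaRect(cv2.findNonZero(m)); print(l,r['p'],r['uv'],m.sum(),rr, at(n,r['uv'],.106))
E
```

```text
0.0 [0.1793 0.624  0.2301] [[-0.9611  0.2761 -0.0007]
 [ 0.2761  0.9611 -0.0026]
 [-0.0001 -0.0027 -1.    ]] 1.0003309299537662
top {'fovy': 43.71740845358936, 'cx': 324.19125152496787, 'cy': 233.95625227941537, 'T': array([[-0.0273,  0.9884, -0.1494,  0.3828],
       [-0.9996, -0.0271,  0.0029,  0.0346],
       [-0.0012,  0.1494,  0.9888,  1.1717],
       [ 0.    ,  0.    ,  0.    ,  1.    ]])}
cover 0.85 [358.7, 258.7] 11407 ((359.4705505371094, 256.5769958496094), (80.18936920166016, 146.89730834960938), 65.92449951171875) [ 0.4973 -0.0291  0.106 ]
cover_rib 0.76 [357.2, 254.0] 11326 ((359.70684814453125, 257.0125732421875), (79.5272216796875, 146.6988525390625), 66.17574310302734) [ 0.5058 -0.0267  0.106 ]
box 0.58 [326.3, 190.1] 17356 ((331.0453796386719, 194.62095642089844), (227.97918701171875, 170.8984375), 65.63754272460938) [0.6244 0.0254 0.106 ]
bottle 0.76 [239.5, 267.5] 1187 ((238.75001525878906, 267.25), (41.01219177246094, 34.64822769165039), 45.0) [0.4873 0.1844 0.106 ]
punnet 0.56 [463.4, 186.3] 4081 ((461.70001220703125, 185.89999389648438), (53.21841049194336, 78.2
[... 692 characters left out ...]
9370727539, 129.0301971435547), 72.89727020263672) [ 0.5188 -0.0383  0.106 ]
box 0.86 [323.0, 280.9] 17755 ((331.1058349609375, 288.73126220703125), (230.03948974609375, 169.51657104492188), 65.40988159179688) [0.6761 0.018  0.106 ]
bottle 0.97 [403.1, 218.6] 1282 ((397.61444091796875, 217.35972595214844), (30.306306838989258, 63.98779296875), 10.124671936035156) [0.5061 0.1967 0.106 ]
punnet 0.61 [192.2, 298.0] 4087 ((192.33563232421875, 299.5616455078125), (55.126380920410156, 78.18348693847656), 69.44395446777344) [ 0.7057 -0.2143  0.106 ]
jar 0.6 [368.8, 206.7] 206 ((371.4425048828125, 204.86282348632812), (22.765445709228516, 11.947154998779297), 48.8140754699707) [0.4622 0.1291 0.106 ]
```

View pics/top0.png

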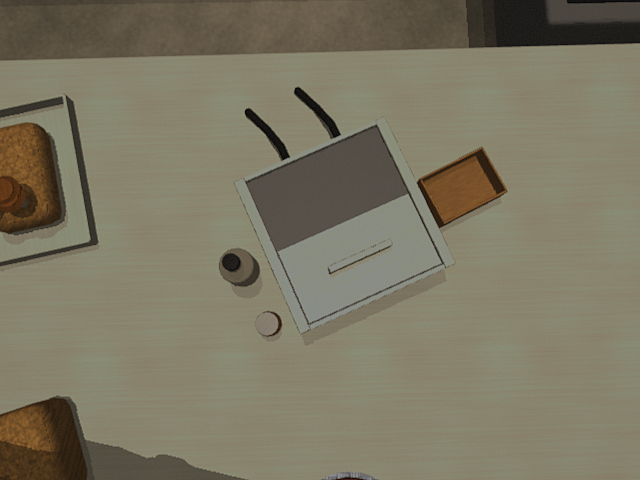

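View pics/scene0.png

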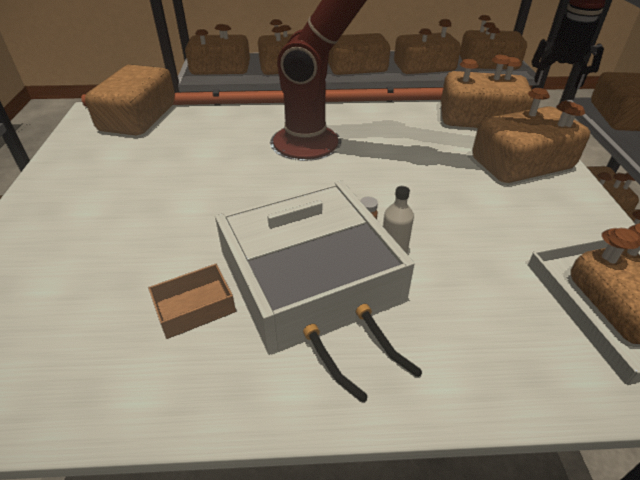

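```bash
cat >> h.py <<'E'
def b2w(p,P):  # p=(x,y,yaw)
    c,s=np.cos(p[2]),np.sin(p[2]); return np.array([p[0]+c*P[0]-s*P[1],p[1]+s*P[0]+c*P[1],P[2]])
E
python3 - <<'E'
from h import *
from scipy.optimize import least_squares
np.set_printoptions(precision=4,suppress=True)
M=[('top',(237,183),(.15,.152,.11)),('top',(381,119),(.15,-.152,.11)),('top',(455,264),(-.15,-.152,.108)),('top',(303,332),(-.15,.152,.108)),
('scene',(411,266),(.15,.152,.11)),('scene',(339,184),(-.15,.152,.108)),('scene',(217,217),(-.15,-.152,.108))]
# unknown: x,y,yaw,cover x
C=[('top',(278,250),(.07,.13,.006)),('top',(411,195),(.07,-.13,.006)),('top',(328,269),(.006,.06,.035)),('top',(392,242),(.006,-.06,.035)),('scene',(322,204),(-.006,.06,.035)),('scene',(267,218),(-.006,-.06,.035))]
def r(q):
    o=[]
    for n,uv,P in M: o+=list(proj(n,b2w(q,P))-uv)
    for n,uv,P in C: o+=list(proj(n,b2w(q,(P[0]+q[3],P[1],P[2]+.1)))-uv)
    return o
s=least_squares(r,[.58,0,.42,-.06],loss='soft_l1'); print(s.x); print(np.array(r(s.x)).reshape(-1,2))
q=s.x
for n in('top','scene'):
    im=cv2.imread(f'pics/{n}0.png'); im=cv2.resize(im,None,fx=2,fy=2)
    L=lambda a,c:cv2.polylines(im,[np.round([2*proj(n,b2w(q,p))+.5 for p in a]).astype(int)],True,c,1)
    L([(x*.15,y*.152,.11) for x,y in((1,1),(1,-1),(-1,-1),(-1,1))],(0,0,255))
    L([(q[3]+x*.07,y*.13,.106) for x,y in((1,1),(1,-1),(-1,-1),(-1,1))],(0,255,0))
    L([(q[3]+x*.006,y*.06,.135) for x,y in((1,1),(1,-1),(-1,-1),(-1,1))],(255,0,0))
    cv2.imwrite(f'pics/ov_{n}.png',im[180:700,400:1000])
a=cv2.imread('pics/ov_top.png')
cv2.imwrite('pics/ov_top.png',a)
E
```

```text
[ 0.5644 -0.0056  0.383  -0.0713]
[[-2.2199 -2.9076]
 [ 5.9434 -2.8945]
 [ 1.3331  0.4093]
 [-3.3456  1.3047]
 [ 3.002  -1.3073]
 [ 3.5479 -2.3147]
 [-2.5458 -0.7215]
 [ 0.3791  1.2812]
 [-0.9231 -0.3516]
 [ 0.5115 -2.1607]
 [-0.6276 -2.4412]
 [-2.4306 -4.2411]
 [-0.979  -3.3015]]
```

View pics/ov_top.png

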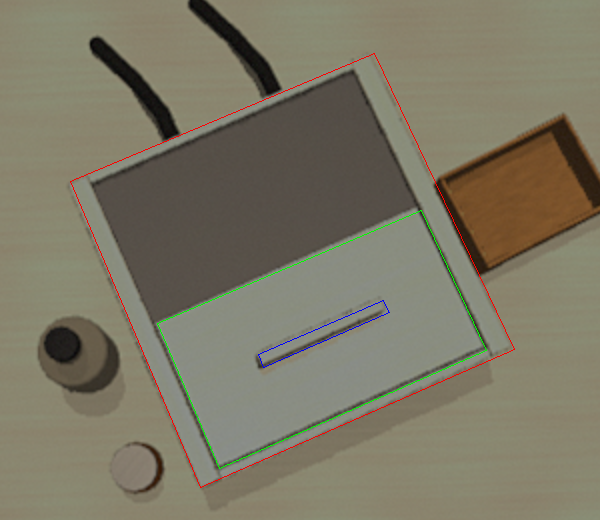

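```bash
cat >> h.py <<'E'
np.set_printoptions(precision=3,suppress=True)
Q=[.5644,-.0056,.383]
def go(W,ang=None,R=None,p=None):
    s=env.sense(); R=np.array(s['orientation']) if R is None else R; p=np.array(s['position']) if p is None else p
    d=R.T@(np.array(W)-p)*100
    out=[d]
    if ang is not None:
        c,si=np.cos(ang),np.sin(ang); G=np.column_stack([(c,si,0),(si,-c,0),(0,0,-1)])
        out.append(cv2.Rodrigues(R.T@G)[0].ravel())
    return out
E
python3 - <<'E'
from h import *
print(go([.43,.3,.26],.383)); print(go(b2w(Q,(-.105,0,.24)),.383)); print(b2w(Q,(-.105,0,.24)))
E
```

```text
[array([-33.047, -24.292,  -2.87 ]), array([-0.   , -0.   ,  2.479])]
[array([-46.125, -56.414,  -0.871]), array([-0.   , -0.   ,  2.479])]
[ 0.467 -0.045  0.24 ]
```

play_rows:
  hand: 6
  series:
    - {"dx": -5,"dy": -3.5,"dz": -1,"wz": 0.18}
    - {"dx": -10,"dy": -7,"dz": -2,"wz": 0.36}
    - {"dx": -15,"dy": -10.5,"dz": -2.9,"wz": 0.54}
    - {"dx": -20,"dy": -14,"dz": -2.9,"wz": 0.72}
    - {"dx": -25,"dy": -18,"dz": -2.9,"wz": 0.9}
    - {"dx": -30,"dy": -21,"dz": -2.9,"wz": 1.08}
    - {"dx": -33,"dy": -25,"dz": -2.9,"wz": 1.26}
    - {"dx": -35,"dy": -29.5,"dz": -2.9,"wz": 1.44}
    - {"dx": -37,"dy": -34,"dz": -2.9,"wz": 1.62}
    - {"dx": -39,"dy": -39,"dz": -2.9,"wz": 1.8}

```text
invalid input
```

Run:
```python
from h import *
s=env.sense();print(s['time_s'],s['position'],s['ft_force'],s['qpos'])
print(go(b2w(Q,(-.105,0,.24)),.383))
```

```text
0.7 [0.179 0.625 0.231] [ 0.602 -0.326  0.598] [-75.488  35.229  -0.723  81.553   0.464  63.219  -2.316]
[array([-46.125, -56.414,  -0.871]), array([-0.   , -0.   ,  2.479])]
```

play_rows:
  hand: 6.0
  series:
    - {"dx": -5,"dy": -3.5,"dz": -1,"wx": 0,"wy": 0,"wz": 0.18}
    - {"dx": -10,"dy": -7,"dz": -2,"wx": 0,"wy": 0,"wz": 0.36}
    - {"dx": -15,"dy": -10.5,"dz": -2.9,"wx": 0,"wy": 0,"wz": 0.54}
    - {"dx": -20,"dy": -14,"dz": -2.9,"wx": 0,"wy": 0,"wz": 0.72}
    - {"dx": -25,"dy": -18,"dz": -2.9,"wx": 0,"wy": 0,"wz": 0.9}
    - {"dx": -30,"dy": -21,"dz": -2.9,"wx": 0,"wy": 0,"wz": 1.08}
    - {"dx": -33,"dy": -25,"dz": -2.9,"wx": 0,"wy": 0,"wz": 1.26}
    - {"dx": -35,"dy": -29.5,"dz": -2.9,"wx": 0,"wy": 0,"wz": 1.44}
    - {"dx": -37,"dy": -34,"dz": -2.9,"wx": 0,"wy": 0,"wz": 1.62}
    - {"dx": -39,"dy": -39,"dz": -2.9,"wx": 0,"wy": 0,"wz": 1.8}

```text
time_s: 1.95
position: [0.447, 0.141, 0.2606]
orientation: [[0.492, 0.871, 0.001], [0.871, -0.492, 0.001], [0.001, 0.001, -1.0]]
ft_force: [-0.5, 0.7, 0.4]
grip_width: 0.705
gripper_force: 0.0
```

Run:
```python
from h import *
s=env.sense();print(s['time_s'],s['position'],s['ft_force'],s['qpos'])
print(go(b2w(Q,(-.105,0,.24)),.383))
```

```text
1.95 [0.447 0.141 0.261] [-0.532  0.74   0.413] [-43.212  19.1    31.177 108.518 -11.888  55.491 -36.105]
[array([-15.204,  10.88 ,   2.054]), array([ 0.   , -0.001,  0.674])]
```

play_rows:
  series:
    - {"dx": -4,"dy": 2.7,"dz": 0,"wx": 0,"wy": 0,"wz": 0.17}
    - {"dx": -8,"dy": 5.4,"dz": 0,"wx": 0,"wy": 0,"wz": 0.34}
    - {"dx": -12,"dy": 8.1,"dz": 1,"wx": 0,"wy": 0,"wz": 0.51}
    - {"dx": -15.2,"dy": 10.9,"dz": 2,"wx": 0,"wy": 0,"wz": 0.674}
    - {"dx": -15.2,"dy": 10.9,"dz": 2,"wx": 0,"wy": 0,"wz": 0.674}
    - {"dx": -15.2,"dy": 10.9,"dz": 2,"wx": 0,"wy": 0,"wz": 0.674}

```text
time_s: 2.7
position: [0.4678, -0.0429, 0.2403]
orientation: [[0.925, 0.38, -0.0], [0.38, -0.925, 0.001], [0.0, -0.001, -1.0]]
ft_force: [-0.2, 0.4, -0.0]
grip_width: 0.702
gripper_force: 0.0
```

Run:
```python
from h import *
save('wrist','w1.png')
print(go(b2w(Q,(-.105,0,.113)),.383)); print(env.get_calibration('wrist'))
```

```text
[array([-0.179,  0.208, 12.738]), array([-0.001, -0.   ,  0.008])]
{'fovy': 61.67788578197578, 'cx': 313.75600030007075, 'cy': 239.12033676908905, 'tool_from_camera': array([[-0.   ,  0.953,  0.302,  0.079],
       [ 1.   , -0.   ,  0.001,  0.001],
       [ 0.001,  0.302, -0.953, -0.142],
       [ 0.   ,  0.   ,  0.   ,  1.   ]])}
```

View pics/w1.png

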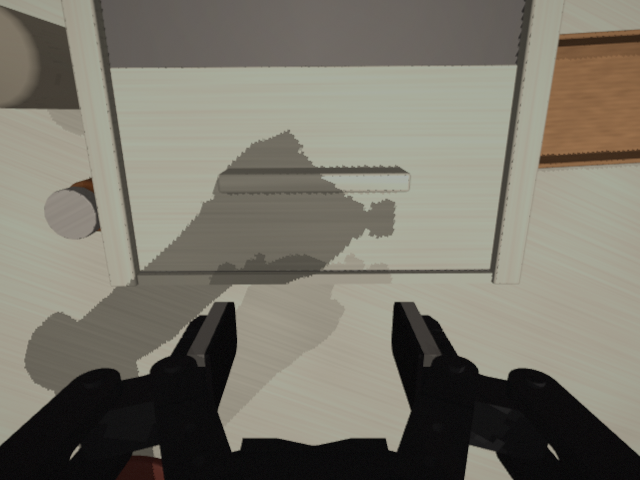

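The wrist view shows the rib top from (218,173–191) to (409,173–191), the cover's near edge at row ~270 (cols 137–493), its far edge at row ~67 (111–517), well aligned with the tool.

Run:
```python
from h import *
s=env.sense();R=np.array(s['orientation']);p=np.array(s['position'])
c,si=np.cos(Q[2]),np.sin(Q[2]);B=np.array([[c,si],[-si,c]])
for n,uv,z in (('ribNL',(218,191),.135),('ribNR',(409,191),.135),('ribFL',(221,173),.135),('ribFR',(406,173),.135),('covFL',(111,68),.106),('covFR',(517,66),.106),('covNL',(137,270),.106),('covNR',(493,270),.106),('boxNL',(112,285),.11),('boxNR',(521,283),.11)):
    w=at('wrist',uv,z); print(n,w, 'box',B@(w[:2]-Q[:2]), 'tool',R.T@(w-p)*100)
```

```text
ribNL [0.475 0.024 0.135] box [-0.072  0.061] tool [ 3.162 -5.886 10.545]
ribNR [ 0.52  -0.086  0.135] box [-0.071 -0.058] tool [ 3.163  6.013 10.534]
ribFL [0.486 0.026 0.135] box [-0.061  0.059] tool [ 4.28  -5.621 10.545]
ribFR [ 0.529 -0.079  0.135] box [-0.06  -0.055] tool [ 4.28   5.749 10.534]
covFL [0.516 0.117 0.106] box [0.001 0.131] tool [ 10.529 -12.835  13.454]
covFR [ 0.616 -0.122  0.106] box [ 0.004 -0.127] tool [10.635 12.989 13.43 ]
covNL [0.388 0.066 0.106] box [-0.137  0.132] tool [ -3.305 -13.018  13.449]
covNR [ 0.488 -0.178  0.106] box [-0.135 -0.131] tool [-3.292 13.335 13.424]
boxNL [0.371 0.078 0.11 ] box [-0.148  0.15 ] tool [ -4.336 -14.836  13.05 ]
boxNR [ 0.488 -0.2    0.11 ] box [-0.144 -0.152] tool [-4.159 15.342 13.022]
```

play_rows:
  series:
    - {"dx": 0,"dy": 0.15,"dz": 5,"wx": 0,"wy": 0,"wz": 0}
    - {"dx": 0,"dy": 0.15,"dz": 9.5,"wx": 0,"wy": 0,"wz": 0}
    - {"dx": 0,"dy": 0.15,"dz": 12,"wx": 0,"wy": 0,"wz": 0}
    - {"dx": 0,"dy": 0.15,"dz": 12.6,"wx": 0,"wy": 0,"wz": 0}
    - {"dx": 0,"dy": 0.15,"dz": 12.6,"wx": 0,"wy": 0,"wz": 0}
    - {"dx": 1.2,"dy": 0.15,"dz": 12.6,"wx": 0,"wy": 0,"wz": 0}
    - {"dx": 2.2,"dy": 0.15,"dz": 12.6,"wx": 0,"wy": 0,"wz": 0}
    - {"dx": 3,"dy": 0.15,"dz": 12.6,"wx": 0,"wy": 0,"wz": 0}

```text
time_s: 3.75
position: [0.4956, -0.0339, 0.1147]
orientation: [[0.926, 0.378, -0.002], [0.378, -0.926, -0.0], [-0.002, -0.001, -1.0]]
ft_force: [-4.6, -2.2, 4.1]
grip_width: 0.701
gripper_force: 2.3
```

Run:
```python
from h import *
s=env.sense();print(s['time_s'],s['position'],s['ft_force'],s['torque'])
save('wrist','w2.png')
```

```text
3.75 [ 0.496 -0.034  0.115] [-4.558 -2.157  4.13 ] [-0.383  0.855  0.021]
```

View pics/w2.png

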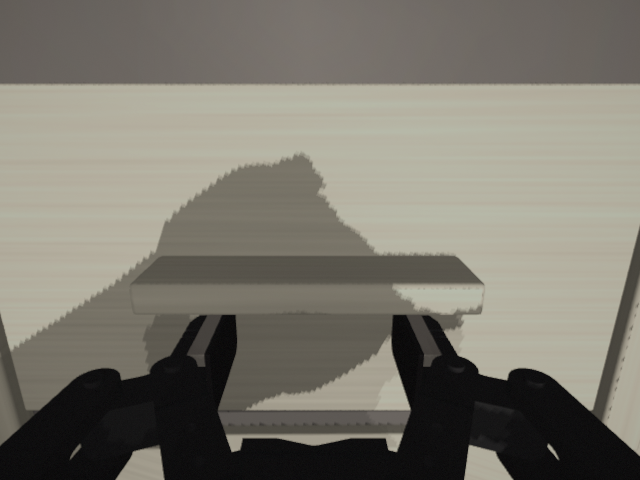

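The fingertips sit squarely on the rib's near face (row ~313) and the cover has begun to slide. I'll carry on.

play_rows:
  series:
    - {"dx": 1.2,"dy": 0,"dz": 0,"wx": 0,"wy": 0,"wz": 0}
    - {"dx": 2.6,"dy": 0,"dz": 0,"wx": 0,"wy": 0,"wz": 0}
    - {"dx": 4,"dy": 0,"dz": 0,"wx": 0,"wy": 0,"wz": 0}
    - {"dx": 5.4,"dy": 0,"dz": 0,"wx": 0,"wy": 0,"wz": 0}
    - {"dx": 6.8,"dy": 0,"dz": 0,"wx": 0,"wy": 0,"wz": 0}
    - {"dx": 8.2,"dy": 0,"dz": 0,"wx": 0,"wy": 0,"wz": 0}
    - {"dx": 9.6,"dy": 0,"dz": 0,"wx": 0,"wy": 0,"wz": 0}
    - {"dx": 10.8,"dy": 0,"dz": 0,"wx": 0,"wy": 0,"wz": 0}
    - {"dx": 11.8,"dy": 0,"dz": 0,"wx": 0,"wy": 0,"wz": 0}
    - {"dx": 12.4,"dy": 0,"dz": 0,"wx": 0,"wy": 0,"wz": 0}

```text
time_s: 5.05
position: [0.6114, 0.0134, 0.1143]
orientation: [[0.926, 0.378, -0.0], [0.378, -0.926, -0.0], [-0.0, 0.0, -1.0]]
ft_force: [-3.8, -2.8, 3.3]
grip_width: 0.704
gripper_force: 2.3
```

play_rows:
  series:
    - {"dx": 0.4,"dy": 0,"dz": 0,"wx": 0,"wy": 0,"wz": 0}
    - {"dx": 0.7,"dy": 0,"dz": 0,"wx": 0,"wy": 0,"wz": 0}
    - {"dx": 0.7,"dy": 0,"dz": 0,"wx": 0,"wy": 0,"wz": 0}

```text
time_s: 5.42
position: [0.6158, 0.0151, 0.1142]
orientation: [[0.926, 0.378, -0.004], [0.378, -0.926, -0.001], [-0.004, -0.001, -1.0]]
ft_force: [-7.0, -2.4, 3.6]
grip_width: 0.704
gripper_force: 3.4
```

play_rows:
  hand: 0
  series:
    - {"dx": -1.5,"dy": 0,"dz": 0,"wx": 0,"wy": 0,"wz": 0}
    - {"dx": -3,"dy": 0,"dz": -2,"wx": 0,"wy": 0,"wz": 0}
    - {"dx": -7,"dy": 0,"dz": -6,"wx": 0,"wy": 0,"wz": 0}
    - {"dx": -12,"dy": 0,"dz": -10,"wx": 0,"wy": 0,"wz": 0}
    - {"dx": -16,"dy": 0,"dz": -13,"wx": 0,"wy": 0,"wz": 0}
    - {"dx": -16,"dy": 0,"dz": -13,"wx": 0,"wy": 0,"wz": 0}
    - {"dx": -16,"dy": 0,"dz": -13,"wx": 0,"wy": 0,"wz": 0}

```text
time_s: 6.3
position: [0.4709, -0.0435, 0.2445]
orientation: [[0.925, 0.38, 0.003], [0.38, -0.925, 0.001], [0.003, 0.0, -1.0]]
ft_force: [1.1, 0.8, -0.6]
grip_width: -0.002
gripper_force: 0.0
```

Run:
```python
from h import *
s=env.sense();print(s['time_s'],s['position'],s['orientation'],s['grip_width'])
save('wrist','w3.png')
for l in('marked_tip','marked_stem','plain_tip','marked_handle','plain_handle'):
    for r in env.masks_of('wrist',l)[:2]: print(l,r['p'],r['uv'],r['mask'].sum(),at('wrist',r['uv'],.082))
```

```text
6.3 [ 0.471 -0.043  0.244] [[ 0.925  0.38   0.003]
 [ 0.38  -0.925  0.001]
 [ 0.003  0.    -1.   ]] -0.0022488222704618206
marked_tip 0.86 [248.5, 167.4] 3137 [0.488 0.016 0.082]
marked_stem 0.61 [257.1, 167.5] 6027 [0.49  0.01  0.082]
plain_tip 0.97 [394.3, 155.3] 2573 [ 0.537 -0.082  0.082]
marked_handle 0.76 [245.8, 167.7] 3112 [0.486 0.017 0.082]
marked_handle 0.47 [311.2, 35.9] 29262 [0.588 0.005 0.082]
plain_handle 0.86 [392.5, 156.9] 2712 [ 0.535 -0.082  0.082]
```

View pics/w3.png

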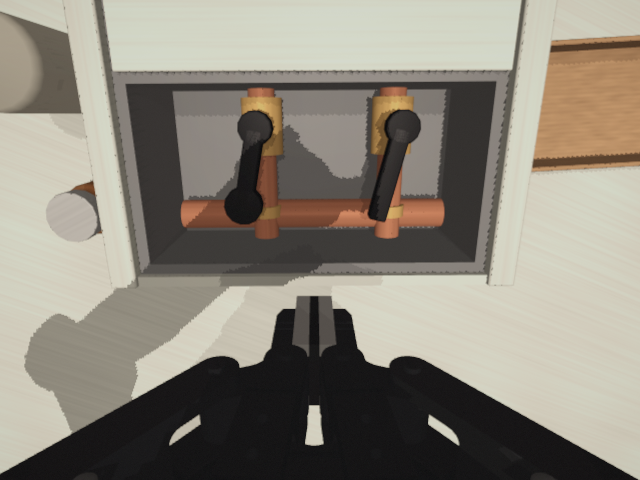

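The compartment is open: the marked lever is on the left (stem (255,126), disc (243,205)), the plain one on the right (stem (403,126), tip (378,220)), and the cover's near edge is at row ~70, on the deck.

Run:
```python
from h import *
s=env.sense();R=np.array(s['orientation']);p=np.array(s['position'])
T=lambda uv,z:R.T@(at('wrist',uv,z)-p)*100
st,tp=T((255,126),.082),T((243,205),.082)
print(st,tp,np.linalg.norm(tp-st),'plain',T((403,126),.082),T((378,220),.082),'box NL NR',T((112,287),.11),T((519,285),.11),'cover edge',T((311,71),.106))
th0=np.arctan2(-(tp-st)[1],-(tp-st)[0]);print('th0',th0)
rho=3.5
for th in np.r_[th0,np.radians([20,30,40,50,60,70,80,90,95])]:
    u=np.array([-np.cos(th),-np.sin(th)]);n=np.array([np.sin(th),-np.cos(th)])  # tool y = -box y
    h=1.1*abs(n[0])+1.45*abs(n[1]); print(np.degrees(th).round(),st[:2]+rho*u-(.7+h)*n)
print('dz',(p[2]-.062)*100)
```

```text
[ 6.881 -4.201 16.147] [ 1.003 -5.39  16.154] 5.9967366106256765 plain [ 6.878  6.574 16.149] [-0.196  5.096 16.158] box NL NR [ -4.638 -15.031  13.359] [-4.473 15.41  13.366] cover edge [10.374 -0.097 13.743]
th0 0.19962331076137824
11.0 [ 2.986 -2.602]
20.0 [ 2.758 -3.106]
30.0 [ 2.597 -3.781]
40.0 [ 2.581 -4.522]
50.0 [ 2.735 -5.291]
60.0 [ 3.072 -6.043]
70.0 [ 3.589 -6.727]
80.0 [ 4.269 -7.294]
90.0 [ 5.081 -7.701]
95.0 [ 5.271 -7.855]
dz 18.156697419833147
```

play_rows:
  series:
    - {"dx": 1.5,"dy": -0.7,"dz": 4,"wx": 0,"wy": 0,"wz": 0}
    - {"dx": 2.9,"dy": -1.4,"dz": 9,"wx": 0,"wy": 0,"wz": 0}
    - {"dx": 2.9,"dy": -1.4,"dz": 13,"wx": 0,"wy": 0,"wz": 0}
    - {"dx": 2.9,"dy": -1.4,"dz": 16,"wx": 0,"wy": 0,"wz": 0}
    - {"dx": 2.9,"dy": -1.4,"dz": 17.5,"wx": 0,"wy": 0,"wz": 0}
    - {"dx": 2.9,"dy": -1.4,"dz": 18.1,"wx": 0,"wy": 0,"wz": 0}
    - {"dx": 2.9,"dy": -1.4,"dz": 18.1,"wx": 0,"wy": 0,"wz": 0}

```text
time_s: 7.48
position: [0.4913, -0.0209, 0.0637]
orientation: [[0.926, 0.378, 0.001], [0.378, -0.926, -0.0], [0.001, 0.0, -1.0]]
ft_force: [-0.0, 0.2, -0.3]
grip_width: 0.0
gripper_force: 0.0
```

play_rows:
  series:
    - {"dx": 0,"dy": -0.6,"dz": 0,"wx": 0,"wy": 0,"wz": 0}
    - {"dx": 0,"dy": -1.2,"dz": 0,"wx": 0,"wy": 0,"wz": 0}
    - {"dx": -0.1,"dy": -1.7,"dz": 0,"wx": 0,"wy": 0,"wz": 0}
    - {"dx": -0.3,"dy": -2.4,"dz": 0,"wx": 0,"wy": 0,"wz": 0}
    - {"dx": -0.3,"dy": -2.8,"dz": 0,"wx": 0,"wy": 0,"wz": 0}

```text
time_s: 8.1
position: [0.4782, 0.0032, 0.0638]
orientation: [[0.926, 0.377, 0.002], [0.377, -0.926, -0.002], [0.002, 0.002, -1.0]]
ft_force: [2.1, -3.0, 1.1]
grip_width: -0.001
gripper_force: 1.7
```

play_rows:
  series:
    - {"dx": 0,"dy": -0.4,"dz": 0,"wx": 0,"wy": 0,"wz": 0}
    - {"dx": 0.1,"dy": -1.1,"dz": 0,"wx": 0,"wy": 0,"wz": 0}
    - {"dx": 0.3,"dy": -1.5,"dz": 0,"wx": 0,"wy": 0,"wz": 0}
    - {"dx": 0.5,"dy": -1.85,"dz": 0,"wx": 0,"wy": 0,"wz": 0}
    - {"dx": 0.75,"dy": -2.2,"dz": 0,"wx": 0,"wy": 0,"wz": 0}
    - {"dx": 1,"dy": -2.5,"dz": 0,"wx": 0,"wy": 0,"wz": 0}
    - {"dx": 1.35,"dy": -2.8,"dz": 0,"wx": 0,"wy": 0,"wz": 0}
    - {"dx": 1.7,"dy": -3.1,"dz": 0,"wx": 0,"wy": 0,"wz": 0}
    - {"dx": 2.1,"dy": -3.3,"dz": 0,"wx": 0,"wy": 0,"wz": 0}
    - {"dx": 2.3,"dy": -3.4,"dz": 0,"wx": 0,"wy": 0,"wz": 0}

```text
time_s: 9.35
position: [0.4854, 0.0449, 0.0631]
orientation: [[0.925, 0.379, -0.001], [0.379, -0.925, 0.001], [-0.001, -0.001, -1.0]]
ft_force: [-1.3, -3.0, -0.8]
grip_width: -0.001
gripper_force: 1.5
```

play_rows:
  series:
    - {"dx": 0.1,"dy": 0,"dz": 0,"wx": 0,"wy": 0,"wz": 0}
    - {"dx": 0.2,"dy": 0,"dz": 0,"wx": 0,"wy": 0,"wz": 0}
    - {"dx": 0.2,"dy": 0,"dz": 0,"wx": 0,"wy": 0,"wz": 0}

```text
time_s: 9.72
position: [0.4867, 0.0457, 0.0631]
orientation: [[0.926, 0.379, -0.002], [0.379, -0.926, 0.001], [-0.002, -0.002, -1.0]]
ft_force: [-3.6, -0.5, -0.2]
grip_width: -0.0
gripper_force: 1.9
```

play_rows:
  series:
    - {"dx": 0.15,"dy": 0,"dz": 0,"wx": 0,"wy": 0,"wz": 0}
    - {"dx": 0.3,"dy": 0,"dz": 0,"wx": 0,"wy": 0,"wz": 0}
    - {"dx": 0.3,"dy": 0,"dz": 0,"wx": 0,"wy": 0,"wz": 0}

```text
time_s: 10.1
position: [0.4867, 0.0458, 0.063]
orientation: [[0.926, 0.378, -0.008], [0.378, -0.926, 0.001], [-0.007, -0.004, -1.0]]
ft_force: [-7.8, -2.4, 5.6]
grip_width: 0.003
gripper_force: 4.4
```

play_rows:
  series:
    - {"dx": 0.15,"dy": 0,"dz": 0,"wx": 0,"wy": 0,"wz": 0}
    - {"dx": 0.2,"dy": 0,"dz": 0,"wx": 0,"wy": 0,"wz": 0}
    - {"dx": 0.2,"dy": 0,"dz": 0,"wx": 0,"wy": 0,"wz": 0}

```text
time_s: 10.48
position: [0.4867, 0.0458, 0.063]
orientation: [[0.926, 0.377, -0.011], [0.377, -0.926, 0.001], [-0.01, -0.005, -1.0]]
ft_force: [-12.4, -3.4, 7.0]
grip_width: -0.003
gripper_force: 6.1
```

Stopped firmly: position is unchanged while the force rises to 13 N. Next I'll back off and lift out.

play_rows:
  series:
    - {"dx": -1,"dy": 0,"dz": 0,"wx": 0,"wy": 0,"wz": 0}
    - {"dx": -2,"dy": 0.3,"dz": 0,"wx": 0,"wy": 0,"wz": 0}
    - {"dx": -2,"dy": 0.6,"dz": -4,"wx": 0,"wy": 0,"wz": 0}
    - {"dx": -2,"dy": 1.5,"dz": -9,"wx": 0,"wy": 0,"wz": 0}
    - {"dx": -4,"dy": 4,"dz": -14,"wx": 0,"wy": 0,"wz": 0}
    - {"dx": -5,"dy": 7.5,"dz": -18,"wx": 0,"wy": 0,"wz": 0}
    - {"dx": -5,"dy": 7.5,"dz": -18,"wx": 0,"wy": 0,"wz": 0}
    - {"dx": -5,"dy": 7.5,"dz": -18,"wx": 0,"wy": 0,"wz": 0}

```text
time_s: 11.48
position: [0.4745, -0.0405, 0.243]
orientation: [[0.925, 0.379, 0.0], [0.379, -0.925, 0.001], [0.001, -0.001, -1.0]]
ft_force: [-0.4, 0.7, 0.1]
grip_width: 0.0
gripper_force: 0.0
```

Run:
```python
from h import *
s=env.sense();print(s['time_s'],s['position'],s['ft_force'])
save('wrist','w4.png')
```

```text
11.475 [ 0.474 -0.041  0.243] [-0.371  0.707  0.099]
```

View pics/w4.png

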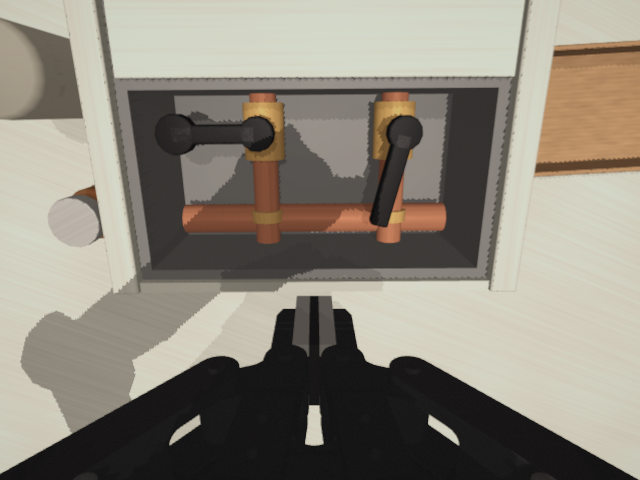

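The marked lever lies crosswise (stem (258,133), disc (176,133)), the plain lever hasn't moved, the cover is back, and the arm is clear.

```bash
python3 -c "
from bench import env
print(env.finish_job())"
```

```text
the job is handed in; nothing more can be done
None
```

The cover is slid back over the deck (about 69 mm past the box's centre), and the marked valve handle is pushed shut against its stop. The plain handle looks unmoved, I saw no contact with the bottle, punnet or jar, the arm ended clear at about 11.5 s, and the job is handed in; no verdict came back.

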